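# Sort clarinet bells and barrels into their trays

## Robot

A 6-joint arm with a two-finger parallel gripper is mounted at the origin on the work surface. World frame = base frame: x ahead of the robot, y to its left, z up, the work surface at z = 0. Lengths are in m, angles in degrees, forces in N, time in s.
With the tool pointing down it reaches from about 0.25 to 0.725 m from the base axis. Payload 9.7 kg.
Tool frame: the origin (TCP) lies midway between the tips of the shut fingers; the grasp point (between the pads) lies 19 mm behind it; z points along the fingers, y is the line along which they close (so a half turn about z gives the same grasp; the last joint's range is limited). The gripper opens to 85 mm and grips with 20 to 120 N. Pads are 22 mm wide; open, the fingers measure 114 mm over their backs; the gripper's body (76 mm by 85 mm) begins 54 mm behind the grasp point. The pads swing forward as they close: fully open they stand 13 mm farther back than shut.
Start: joints at [77.006, 4.979, 10.078, 95.1, 0, 90], TCP at [0.124, 0.536, 0.231] pointing down, gripper open.
Joint ranges: [-179.16, 179.16], [-48.56, 103.87], [-65.8, 70.77], [-126.05, 130.52], [-82.76, 87.17], [-180, 180]. Speed limits (degrees/s): [127.2, 127.2, 147.25, 180, 180, 180].

## Interface

Orientations are given as [roll, pitch, yaw] about the fixed x, y, z axes, in that order (R = Rz(yaw) Ry(pitch) Rx(roll)).
In Python, from workcell import readout, imaging, bot, spotter gives the robot as it stands.
- The arm moves only by the shell command python3 -m jog 'ROWS' [FORCE]. ROWS is JSON, a list of rows, each an object with "rotation": the turn, a rotation vector about the world's x, y, z in degrees, a list of three; "translation": the shift along the world's x, y, z in mm, a list of three; "grip": the finger opening in mm, from 0 to 85.4. In form: [{"rotation": [wx, wy, wz], "translation": [dx, dy, dz], "grip": grip}, ...]. A call has 1 to 20 rows; each row is the pose to reach, as a shift and turn from the pose commanded when the call began; what a row does not reach only later rows make up. A row lasts 1/10 s, in which the tool goes at most 50 mm and 8.59 degrees, less where a joint would pass 70% of its speed; a pose out of reach is approached as far as the arm can. A call with a gripper value outside its range is refused whole. The fingers move at their own pace and stop on an object; FORCE is the grip in N (left out, the last holds). Time passes only in rows, so rows that repeat a pose let the fingers close. It gives the time, the measured TCP pose, the force, the opening and the grip force at its end, in the units of the state.
- readout.get_obs(): the state, without advancing time (a new reading comes with each control period).
- imaging.camera(name): name is "scene" or "side" or "wrist"; returns (picture, depth): 480x640x3 uint8, red, green, blue; 480x640 float32, m along the optical axis (not along the pixel's ray), 0 where there is no reading.
- imaging.camera_info(name): a dict with "vertical_fov" (degrees; the focal length in pixels is half the picture's height over the tangent of half this angle, whatever the lens; pixels are square), "cx", "cy" (the principal point, pixels), "extrinsics" (4x4, takes a point from camera to world coordinates); the wrist camera has in their place "tool_from_camera" (4x4, takes a point from camera to tool coordinates, whose origin is the TCP and whose axes are the flange's). Camera axes: x right, y down, z forward; pixel columns grow to the right and rows downward; lengths in m; the calibration is good to about 2 mm. The wrist camera is an equidistant fisheye: a pixel r from the principal point sees the ray r / f radians off the axis. A picture is of the moment at which its call begins: read the wrist's pose just before it. camera_info takes no time and is no camera call.
- bot.job_done(): hands the job in; it is judged then, once.
Trained networks look in the newest picture that a camera, given by its name, has taken for a name from the list of things; names that differ only in an ending like _2 or _b are one class to them, and where a whole thing is asked for, a point or a joint stands for the part that bears it (a point fixed in the world has none). Each returns a list of dicts, best first, with "confidence" (0 to 1); they miss things now and then, are a little off and sometimes report something else, mostly with a low value. They report only what shows in the picture. A call takes as long as a camera call. They do not tell look-alikes from the thing itself.
- spotter.spot_in(camera, target): "box" ([centre column, centre row, width, height] in pixels, round what is visible of it).
- spotter.mark_of(camera, target): "uv" ([column, row] in pixels: a listed point, or the origin of a listed thing).
The state is a dict: "time": time; "q": joint angles; "qd": joint speeds; "joint_efforts": joint torques, N m; "ee_pos": TCP position; "tcp_rot": TCP orientation; "wrist_force": force on the tool from outside, world axes, zero at the start; "torque": the same for the moment, N m; "opening": finger opening in m; "grasp_force": force on a finger pad.
Only numpy, scipy, OpenCV 4.12 (cv2) and the standard library are available. Lean on these libraries where they do the work, as an engineer would, in place of code of your own. Each camera call takes 0.05 s, during which the arm holds its last target. There are 200 camera calls.

## Task

Sort the four loose clarinet parts standing on the bench: stand both flared bells, mouth down, flat on the floor of the plain undivided tray, and stand both short barrels in the tray with pockets, one to each empty pocket, leaving the third barrel in its pocket. Set every part down gently rather than dropping it, and leave the tin and the brush where they are.

Things in the scene. Friction and masses are not known exactly. Their poses are not given: they have to be found in the camera images.
- bell_a: First clarinet bell of dark wood, loose, standing on its wide mouth: 100 high, mouth 78 across at the bottom, flaring in to a stem 39 across at height 70, then a straight collar 41 across from height 76 to the top, with a black bore mark on top. Origin: centre of the underside; z up along its axis. About 110 g.
- bell_b: Second clarinet bell of dark wood, loose, standing on its wide mouth: 100 high, mouth 78 across at the bottom, flaring in to a stem 39 across at height 70, then a straight collar 41 across from height 76 to the top, with a black bore mark on top. Origin: centre of the underside; z up along its axis. About 110 g.
- barrel_a: First clarinet barrel of dark wood, loose, standing on end: a plain slightly bulged cylinder 66 high, 35 across at mid-height, 31 at the ends, black bore mark on top. Origin: centre of the underside; z up along its axis. About 55 g.
- barrel_b: Second clarinet barrel of dark wood, loose, standing on end: a plain slightly bulged cylinder 66 high, 35 across at mid-height, 31 at the ends, black bore mark on top. Origin: centre of the underside; z up along its axis. About 55 g.
- barrel_done: A third barrel, same as the others, loose, already standing in pocket2 of the pocket tray (its origin 5 above the bench). It stays there.
- bell_tray: Plain, undivided open white plastic tray fixed to the bench, 205 (its x) by 120 (its y), walls 5 thick, 30 high over all, inner floor 5 above the bench; holds two bells side by side along its x, for instance at x = +48 and -48. Origin: centre of the underside; x along its long side.
- pocket_tray: Narrow white plastic tray fixed to the bench, 175 (its x) by 62 (its y), 30 high, with three square pockets about 52 by 52 in a row along its x, 5 mm walls between, inner floor 5 above the bench. Origin: centre of the underside; x along its long side, pointing roughly away from the robot.
- pocket0 (a point): Centre of the floor of the pocket nearest the robot (pocket_tray x = -57), 25 below the rim; empty at the start. Axes as the tray's.
- pocket1 (a point): Centre of the floor of the middle pocket, 25 below the rim; empty at the start.
- pocket2 (a point): Centre of the floor of the pocket farthest from the robot (pocket_tray x = +57), 25 below the rim; holds barrel_done.
- grease_tin: Bystander: round tin 60 across, 55 high, beyond the parts. Origin: centre of the underside.
- brush: Bystander: bench brush about 180 long lying flat beyond the parts. Origin: on the underside, within its length.
Mind the look-alikes: they are no part of the job. What is shaped like the bell_b but orange or purple is not meant.

How it is judged:
By the outcome, as a careful person would: the job done as asked, in the order asked, and still so for the second after the job is handed in, with the robot touching nothing.
It also fails if it takes over 72 s, if anything falls off the work surface, if the arm or the gripper's body presses on something with over 40 N, if the wrist force passes 120 N, or if a joint passes its speed limit or range.

## Working session

There is one attempt and no reset: what is moved stays moved. The work goes in short steps, Python scripts to look and compute and a shell command to move; the robot and the scene stay as the last step left them, time stands still between calls to the robot, and variables do not carry over. Pictures are saved under pics/ and viewed, at most 10 in all, crops included, and the job is handed in when it is done.

```bash
mkdir -p pics; ls; python3 - <<'E'
from workcell import readout, imaging
import cv2,numpy as np
o=readout.get_obs();print({k:np.round(o[k],3) for k in('time','ee_pos','tcp_rot','opening')})
for n in('scene','side'):
    p,d=imaging.camera(n);cv2.imwrite(f'pics/{n}0.png',p[:,:,::-1]);np.save(f'pics/{n}0.npy',d)
    i=imaging.camera_info(n);print(n,{k:np.round(v,3).tolist() for k,v in i.items()})
E
```

```text
pics
{'time': np.float64(0.0), 'ee_pos': array([0.124, 0.536, 0.231]), 'tcp_rot': array([-1.79921e+02, -1.00000e-03,  1.67004e+02]), 'opening': np.float64(0.085)}
scene {'vertical_fov': 50.102, 'cx': 320.679, 'cy': 243.283, 'extrinsics': [[0.049, 0.748, -0.662, 1.057], [0.999, -0.046, 0.022, -0.017], [-0.014, -0.662, -0.749, 0.661], [0.0, 0.0, 0.0, 1.0]]}
side {'vertical_fov': 56.796, 'cx': 316.141, 'cy': 242.892, 'extrinsics': [[0.922, -0.218, 0.32, 0.303], [-0.387, -0.556, 0.736, -0.54], [0.017, -0.802, -0.597, 0.477], [0.0, 0.0, 0.0, 1.0]]}
```

View pics/scene0.png

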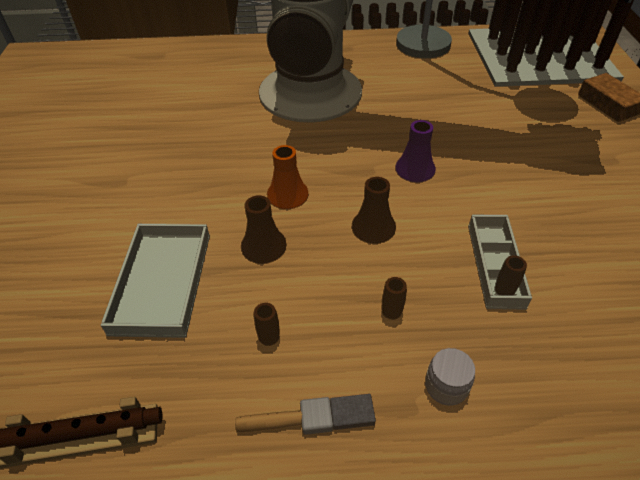

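View pics/side0.png

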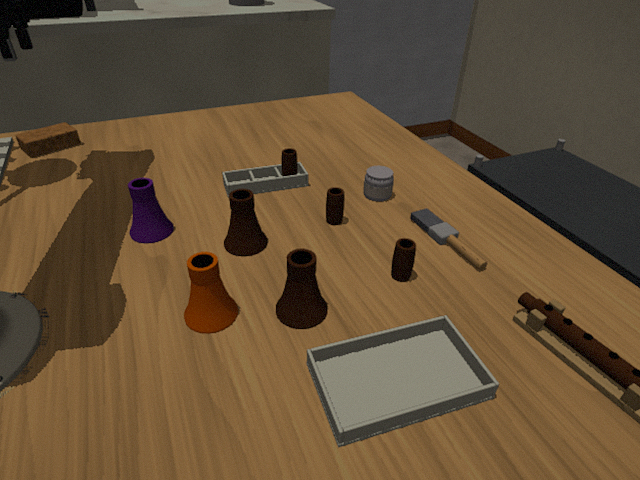

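Both views show dark bells at scene (263,230) and (375,210), and barrels at (266,325) and (394,298). The plain tray is at (157,280), and the pocket tray at (498,262) holds its barrel in the far pocket. The orange and purple bells are look-alikes. Next I measure positions from depth.

```bash
cat > h.py <<'E'
from workcell import readout, imaging
import cv2,numpy as np
from scipy.optimize import least_squares
def cloud(n,d):
    i=imaging.camera_info(n);f=240/np.tan(np.radians(i['vertical_fov']/2))
    v,u=np.mgrid[:480,:640];P=np.stack([(u-i['cx'])/f*d,(v-i['cy'])/f*d,d,np.ones_like(d)],-1)@np.array(i['extrinsics']).T
    P=P[...,:3];P[d<=0]=np.nan;return P
def circ(X,r):
    c0=X[:,:2].mean(0)
    s=least_squares(lambda c:np.hypot(*(X[:,:2]-c).T)-r,c0,loss='soft_l1',f_scale=.001);return s.x,np.sqrt((s.fun**2).mean())
# pixel boxes u0,u1,v0,v1
B={'scene':dict(bA=(235,292,190,262),bB=(348,400,172,243),rA=(250,285,298,350),rB=(378,412,272,324),done=(490,530,250,300),T=(95,215,215,345),P=(460,535,205,312)),
'side':dict(bA=(270,332,245,330),bB=(218,272,185,258),rA=(388,418,234,285),rB=(322,348,183,228),done=(278,300,145,180),T=(300,502,312,452),P=(215,315,155,200))}
E
python3 - <<'E'
from h import *
for n in('scene','side'):
    P=cloud(n,np.load(f'pics/{n}0.npy'));img=cv2.imread(f'pics/{n}0.png').astype(int)
    z=P[...,2];print(n,'bench z',np.nanmedian(z[abs(z)<.01]))
    for k,(a,b,c,d) in B[n].items():
        X=P[c:d,a:b].reshape(-1,3);C=img[c:d,a:b].reshape(-1,3);X=X[~np.isnan(X[:,0])]
        if k in'TP':
            Y=X[(X[:,2]>.025)&(X[:,2]<.034)]
            if k=='P':pass
            r=cv2.minAreaRect((Y[:,:2]*1000).astype(np.float32));print(k,len(Y),np.round(r[0],1),np.round(r[1],1),round(r[2],1),'z',np.round(np.percentile(Y[:,2],[50,95]),4))
        else:
            zt=np.percentile(X[:,2],99)
            lo,hi,r={'b':(.078,.097,.0205),'r':(.023,.043,.0173),'d':(.035,.05,.0173)}[k[0]]
            Y=X[(X[:,2]>lo)&(X[:,2]<hi)]
            # outward side only: near to camera; drop interior by top cap
            s,e=circ(Y,r);print(k,len(Y),np.round(s*1000,1),'rms',round(e*1000,2),'ztop',round(zt*1000,1))
E
```

```text
scene bench z -0.0002234193064505341
bA 223 [472.1 -96.4] rms 0.82 ztop 101.2
bB 210 [439.8  96.6] rms 0.93 ztop 101.3
rA 185 [651.5 -84. ] rms 0.57 ztop 67.6
rB 184 [617.2 104.1] rms 0.61 ztop 68.1
done 165 [591.8 285.1] rms 0.8 ztop 73.1
T 1343 [ 539.9 -258.7] [121.1 207.8] 85.5 z [0.0286 0.0306]
P 1048 [538.9 286.1] [ 62.8 176. ] 85.2 z [0.0291 0.0318]
side bench z -0.00017773542353455296
bA 317 [473.8 -97.7] rms 0.6 ztop 101.0
bB 247 [441.3  95.1] rms 0.84 ztop 100.6
rA 216 [653.5 -85.3] rms 0.82 ztop 67.0
rB 165 [619.2 102.5] rms 0.97 ztop 66.7
done 98 [593.5 283.8] rms 1.31 ztop 71.4
T 2408 [ 540.6 -260.9] [121.9 205.5] 85.6 z [0.0291 0.0308]
P 560 [538.8 284. ] [ 68.3 175.7] 87.0 z [0.0282 0.031 ]
```

```bash
python3 -m jog '[{"rotation":[0,0,8],"translation":[50,-80,-20],"grip":75},{"rotation":[0,0,8],"translation":[349,-633,-51],"grip":75},{"rotation":[0,0,8],"translation":[349,-633,-51],"grip":75},{"rotation":[0,0,8],"translation":[349,-633,-51],"grip":75},{"rotation":[0,0,8],"translation":[349,-633,-51],"grip":75},{"rotation":[0,0,8],"translation":[349,-633,-51],"grip":75},{"rotation":[0,0,8],"translation":[349,-633,-51],"grip":75},{"rotation":[0,0,8],"translation":[349,-633,-51],"grip":75},{"rotation":[0,0,8],"translation":[349,-633,-51],"grip":75},{"rotation":[0,0,8],"translation":[349,-633,-51],"grip":75},{"rotation":[0,0,8],"translation":[349,-633,-51],"grip":75},{"rotation":[0,0,8],"translation":[349,-633,-51],"grip":75},{"rotation":[0,0,8],"translation":[349,-633,-51],"grip":75},{"rotation":[0,0,8],"translation":[349,-633,-51],"grip":75},{"rotation":[0,0,8],"translation":[349,-633,-51],"grip":75},{"rotation":[0,0,8],"translation":[349,-633,-51],"grip":75},{"rotation":[0,0,8],"translation":[349,-633,-51],"grip":75},{"rotation":[0,0,8],"translation":[349,-633,-51],"grip":75},{"rotation":[0,0,8],"translation":[349,-633,-51],"grip":75},{"rotation":[0,0,8],"translation":[349,-633,-51],"grip":75}]' 40; python3 -c "
from workcell import readout;print(readout.get_obs()['q'])"
```

```text
time: 2.1
ee_pos: [0.4725, -0.0963, 0.1806]
tcp_rot: [-180.0, 0.0, 175.1]
wrist_force: [-0.0, -0.8, 0.4]
opening: 0.075
grasp_force: 0.0
[-1.15145051e+01 -5.07076410e+00 -5.57936237e+00  8.94541935e+01
  2.91407174e-03 -6.60100967e+00]
```

```bash
python3 -m jog '[{"rotation":[0,0,0],"translation":[0,0,-30],"grip":75},{"rotation":[0,0,0],"translation":[0,0,-60],"grip":75},{"rotation":[0,0,0],"translation":[0,0,-85],"grip":75},{"rotation":[0,0,0],"translation":[0,0,-102],"grip":75},{"rotation":[0,0,0],"translation":[0,0,-113],"grip":75},{"rotation":[0,0,0],"translation":[0,0,-113],"grip":75},{"rotation":[0,0,0],"translation":[0,0,-113],"grip":60},{"rotation":[0,0,0],"translation":[0,0,-113],"grip":50},{"rotation":[0,0,0],"translation":[0,0,-113],"grip":44},{"rotation":[0,0,0],"translation":[0,0,-113],"grip":36},{"rotation":[0,0,0],"translation":[0,0,-113],"grip":36},{"rotation":[0,0,0],"translation":[0,0,-113],"grip":36},{"rotation":[0,0,0],"translation":[0,0,-113],"grip":36},{"rotation":[0,0,0],"translation":[0,0,-113],"grip":36}]' 40
```

```text
time: 3.5
ee_pos: [0.4732, -0.0971, 0.0683]
tcp_rot: [-180.0, 0.1, 175.0]
wrist_force: [-1.7, 0.4, 6.5]
opening: 0.0393
grasp_force: 40.0
```

```bash
python3 -m jog '[{"rotation":[0,0,0],"translation":[0,0,15],"grip":36},{"rotation":[0,0,0],"translation":[0,0,40],"grip":36},{"rotation":[0,0,0],"translation":[5,-7,60],"grip":36},{"rotation":[0,0,0],"translation":[20,-30,60],"grip":36},{"rotation":[0,0,0],"translation":[40,-59,60],"grip":36},{"rotation":[0,0,0],"translation":[60,-88,60],"grip":36},{"rotation":[0,0,0],"translation":[80,-117,60],"grip":36},{"rotation":[0,0,0],"translation":[100,-145,60],"grip":36},{"rotation":[0,0,0],"translation":[110,-160,60],"grip":36},{"rotation":[0,0,0],"translation":[115,-167,60],"grip":36},{"rotation":[0,0,0],"translation":[115,-167,55],"grip":36},{"rotation":[0,0,0],"translation":[115,-167,42],"grip":36},{"rotation":[0,0,0],"translation":[115,-167,30],"grip":36},{"rotation":[0,0,0],"translation":[115,-167,22],"grip":36},{"rotation":[0,0,0],"translation":[115,-167,16],"grip":36},{"rotation":[0,0,0],"translation":[115,-167,12],"grip":36},{"rotation":[0,0,0],"translation":[115,-167,9],"grip":36},{"rotation":[0,0,0],"translation":[115,-167,9],"grip":36}]' 40; python3 - <<'E'
from h import *
p,d=imaging.camera('side');cv2.imwrite('pics/side1.png',p[:,:,::-1])
E
```

```text
time: 5.3
ee_pos: [0.5876, -0.264, 0.0761]
tcp_rot: [180.0, -0.0, 175.0]
wrist_force: [-0.3, 0.4, -0.2]
opening: 0.0393
grasp_force: 40.7
```

View pics/side1.png

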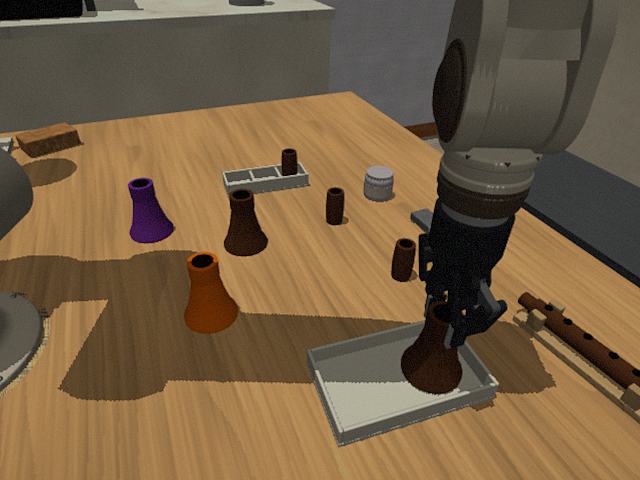

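The bell hangs upright inside the far half of the tray at (432,370), so I lower it slowly and watch the force.

```bash
python3 -m jog '[{"rotation":[0,0,0],"translation":[0,0,-1],"grip":36},{"rotation":[0,0,0],"translation":[0,0,-2],"grip":36},{"rotation":[0,0,0],"translation":[0,0,-3],"grip":36},{"rotation":[0,0,0],"translation":[0,0,-3],"grip":36}]' 40;  python3 -m jog '[{"rotation":[0,0,0],"translation":[0,0,-0.5],"grip":36},{"rotation":[0,0,0],"translation":[0,0,-1],"grip":36},{"rotation":[0,0,0],"translation":[0,0,-1],"grip":36}]' 40
```

```text
time: 5.75
ee_pos: [0.5878, -0.2641, 0.0734]
tcp_rot: [-180.0, 0.0, 175.0]
wrist_force: [-0.6, 0.1, 0.6]
opening: 0.0394
grasp_force: 40.6
time: 6.05
ee_pos: [0.5878, -0.2641, 0.0734]
tcp_rot: [-180.0, 0.1, 175.0]
wrist_force: [-2.0, 1.5, 6.2]
opening: 0.039
grasp_force: 41.3
```

```bash
python3 -m jog '[{"rotation":[0,0,0],"translation":[0,0,0.5],"grip":41},{"rotation":[0,0,0],"translation":[0,0,0.5],"grip":45},{"rotation":[0,0,0],"translation":[0,0,0.5],"grip":55},{"rotation":[0,0,0],"translation":[0,0,0.5],"grip":65},{"rotation":[0,0,0],"translation":[0,0,0.5],"grip":65},{"rotation":[0,0,0],"translation":[0,0,15],"grip":65},{"rotation":[0,0,0],"translation":[0,0,50],"grip":75},{"rotation":[0,0,0],"translation":[0,0,90],"grip":75},{"rotation":[0,0,0],"translation":[-10,25,100],"grip":75},{"rotation":[0,0,0],"translation":[-147.5,360,100],"grip":75},{"rotation":[0,0,0],"translation":[-147.5,360,100],"grip":75},{"rotation":[0,0,0],"translation":[-147.5,360,100],"grip":75},{"rotation":[0,0,0],"translation":[-147.5,360,100],"grip":75},{"rotation":[0,0,0],"translation":[-147.5,360,100],"grip":75},{"rotation":[0,0,0],"translation":[-147.5,360,100],"grip":75},{"rotation":[0,0,0],"translation":[-147.5,360,100],"grip":75},{"rotation":[0,0,0],"translation":[-147.5,360,100],"grip":75},{"rotation":[0,0,0],"translation":[-147.5,360,100],"grip":75},{"rotation":[0,0,0],"translation":[-147.5,360,100],"grip":75},{"rotation":[0,0,0],"translation":[-147.5,360,100],"grip":75}]' 40
```

```text
time: 8.05
ee_pos: [0.4407, 0.0949, 0.1725]
tcp_rot: [-180.0, 0.0, 174.9]
wrist_force: [0.3, -0.3, -0.0]
opening: 0.0751
grasp_force: 0.0
```

```bash
python3 -m jog '[{"rotation":[0,0,0],"translation":[0,0,-30],"grip":75},{"rotation":[0,0,0],"translation":[0,0,-60],"grip":75},{"rotation":[0,0,0],"translation":[0,0,-85],"grip":75},{"rotation":[0,0,0],"translation":[0,0,-98],"grip":75},{"rotation":[0,0,0],"translation":[0,0,-103],"grip":75},{"rotation":[0,0,0],"translation":[0,0,-103],"grip":75},{"rotation":[0,0,0],"translation":[0,0,-103],"grip":60},{"rotation":[0,0,0],"translation":[0,0,-103],"grip":50},{"rotation":[0,0,0],"translation":[0,0,-103],"grip":44},{"rotation":[0,0,0],"translation":[0,0,-103],"grip":36},{"rotation":[0,0,0],"translation":[0,0,-103],"grip":36},{"rotation":[0,0,0],"translation":[0,0,-103],"grip":36},{"rotation":[0,0,0],"translation":[0,0,-103],"grip":36},{"rotation":[0,0,0],"translation":[0,0,-103],"grip":36}]' 40
```

```text
time: 9.45
ee_pos: [0.4406, 0.096, 0.0702]
tcp_rot: [180.0, 0.1, 175.0]
wrist_force: [-1.1, -0.7, 5.3]
opening: 0.0393
grasp_force: 40.1
```

```bash
python3 -m jog '[{"rotation":[0,0,0],"translation":[0,0,15],"grip":36},{"rotation":[0,0,0],"translation":[0,0,40],"grip":36},{"rotation":[0,0,0],"translation":[2,-12,60],"grip":36},{"rotation":[0,0,0],"translation":[6,-40,60],"grip":36},{"rotation":[0,0,0],"translation":[11,-75,60],"grip":36},{"rotation":[0,0,0],"translation":[17,-115,60],"grip":36},{"rotation":[0,0,0],"translation":[23,-155,60],"grip":36},{"rotation":[0,0,0],"translation":[29,-195,60],"grip":36},{"rotation":[0,0,0],"translation":[35,-235,60],"grip":36},{"rotation":[0,0,0],"translation":[40,-275,60],"grip":36},{"rotation":[0,0,0],"translation":[45,-310,60],"grip":36},{"rotation":[0,0,0],"translation":[49,-335,60],"grip":36},{"rotation":[0,0,0],"translation":[51,-348,60],"grip":36},{"rotation":[0,0,0],"translation":[51.5,-352,58],"grip":36},{"rotation":[0,0,0],"translation":[51.5,-352,45],"grip":36},{"rotation":[0,0,0],"translation":[51.5,-352,32],"grip":36},{"rotation":[0,0,0],"translation":[51.5,-352,22],"grip":36},{"rotation":[0,0,0],"translation":[51.5,-352,14],"grip":36},{"rotation":[0,0,0],"translation":[51.5,-352,9],"grip":36},{"rotation":[0,0,0],"translation":[51.5,-352,9],"grip":36}]' 40; python3 -m jog '[{"rotation":[0,0,0],"translation":[0,0,-1],"grip":36},{"rotation":[0,0,0],"translation":[0,0,-2],"grip":36},{"rotation":[0,0,0],"translation":[0,0,-3],"grip":36},{"rotation":[0,0,0],"translation":[0,0,-3],"grip":36}]' 40
```

```text
time: 11.45
ee_pos: [0.4913, -0.2556, 0.0775]
tcp_rot: [180.0, -0.1, 175.0]
wrist_force: [-0.4, -0.2, -1.4]
opening: 0.039
grasp_force: 40.6
time: 11.85
ee_pos: [0.4917, -0.2562, 0.0754]
tcp_rot: [-180.0, 0.0, 175.0]
wrist_force: [0.4, -0.1, -1.7]
opening: 0.0393
grasp_force: 40.6
```

```bash
python3 -m jog '[{"rotation":[0,0,0],"translation":[0,0,-0.5],"grip":36},{"rotation":[0,0,0],"translation":[0,0,-1],"grip":36},{"rotation":[0,0,0],"translation":[0,0,-1],"grip":36}]' 40; python3 - <<'E'
from h import *
p,d=imaging.camera('side');cv2.imwrite('pics/side2.png',p[:,:,::-1])
E
```

```text
time: 12.15
ee_pos: [0.4918, -0.2563, 0.0752]
tcp_rot: [-180.0, 0.1, 175.0]
wrist_force: [-2.2, 1.1, 6.0]
opening: 0.0391
grasp_force: 41.5
```

View pics/side2.png

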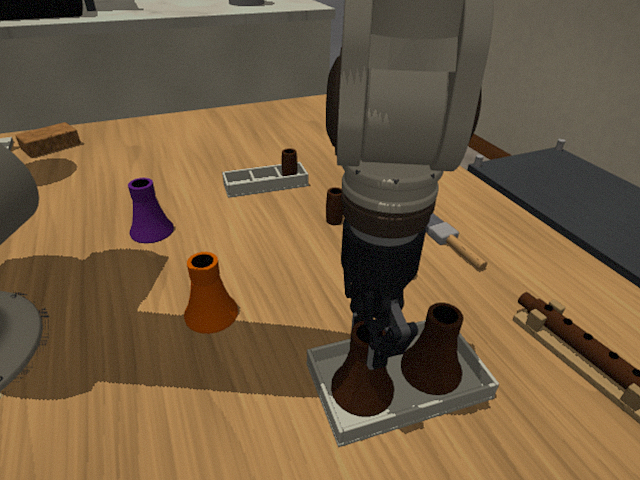

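Both bells stand in the tray, near one at (362,385) and far one at (432,355), with a gap between them. I release and go to the first barrel.

```bash
python3 -m jog '[{"rotation":[0,0,0],"translation":[0,0,0.5],"grip":41},{"rotation":[0,0,0],"translation":[0,0,0.5],"grip":45},{"rotation":[0,0,0],"translation":[0,0,0.5],"grip":55},{"rotation":[0,0,0],"translation":[0,0,0.5],"grip":65},{"rotation":[0,0,0],"translation":[0,0,0.5],"grip":65},{"rotation":[0,0,0],"translation":[0,0,15],"grip":65},{"rotation":[0,0,0],"translation":[0,0,50],"grip":70},{"rotation":[0,0,0],"translation":[0,0,90],"grip":70},{"rotation":[0,0,0],"translation":[5,15,96],"grip":70},{"rotation":[0,0,0],"translation":[160.5,171,96],"grip":70},{"rotation":[0,0,0],"translation":[160.5,171,96],"grip":70},{"rotation":[0,0,0],"translation":[160.5,171,96],"grip":70},{"rotation":[0,0,0],"translation":[160.5,171,96],"grip":70},{"rotation":[0,0,0],"translation":[160.5,171,96],"grip":70},{"rotation":[0,0,0],"translation":[160.5,171,96],"grip":70},{"rotation":[0,0,0],"translation":[160.5,171,96],"grip":70},{"rotation":[0,0,0],"translation":[160.5,171,96],"grip":70}]' 40
```

```text
time: 13.9
ee_pos: [0.6516, -0.0858, 0.1707]
tcp_rot: [-180.0, 0.0, 175.0]
wrist_force: [0.3, -0.4, 0.4]
opening: 0.0699
grasp_force: 0.0
```

```bash
python3 -m jog '[{"rotation":[0,0,0],"translation":[1,1,-35],"grip":70},{"rotation":[0,0,0],"translation":[1,1,-70],"grip":70},{"rotation":[0,0,0],"translation":[1,1,-100],"grip":70},{"rotation":[0,0,0],"translation":[1,1,-125],"grip":70},{"rotation":[0,0,0],"translation":[1,1,-137],"grip":70},{"rotation":[0,0,0],"translation":[1,1,-142],"grip":70},{"rotation":[0,0,0],"translation":[1,1,-142],"grip":60},{"rotation":[0,0,0],"translation":[1,1,-142],"grip":50},{"rotation":[0,0,0],"translation":[1,1,-142],"grip":42},{"rotation":[0,0,0],"translation":[1,1,-142],"grip":37},{"rotation":[0,0,0],"translation":[1,1,-142],"grip":29},{"rotation":[0,0,0],"translation":[1,1,-142],"grip":29},{"rotation":[0,0,0],"translation":[1,1,-142],"grip":29},{"rotation":[0,0,0],"translation":[1,1,-142],"grip":29},{"rotation":[0,0,0],"translation":[1,1,-142],"grip":29}]' 30
```

```text
time: 15.4
ee_pos: [0.6537, -0.0841, 0.0295]
tcp_rot: [-180.0, 0.1, 175.0]
wrist_force: [-1.6, -0.7, 5.8]
opening: 0.0329
grasp_force: 30.1
```

```bash
python3 - <<'E'
from h import *
n='scene';P=cloud(n,np.load('pics/scene0.npy'));a,b,c,d=B[n]['P'];X=P[c:d,a:b].reshape(-1,3)*1000
Y=X[(X[:,2]>27)&(X[:,2]<33)]
for x in range(455,630,14):
    S=np.sort(Y[abs(Y[:,0]-x)<7][:,1]);print(x,len(S),S[[0,1,-2,-1]].round(1),end='|')
    F=X[(X[:,2]>3)&(X[:,2]<8)&(abs(X[:,0]-x)<7)];
    if len(F):print('floor',np.percentile(F[:,1],[2,98]).round(1))
    else:print()
E
```

```text
455 114 [261.8 261.9 323.3 323.5]|floor [261.8 320.4]
469 41 [259.9 260.8 322.5 322.6]|floor [262.1 318.4]
483 37 [259.3 259.7 320.7 321.5]|floor [260.2 317.7]
497 44 [258.1 258.2 319.7 319.9]|floor [251.5 357.8]
511 69 [257.4 257.5 319.  319.9]|floor [257.3 314. ]
525 48 [256.4 256.5 318.4 319.1]|floor [256.7 312.5]
539 46 [254.1 254.7 317.  317.1]|floor [255.4 300.3]
553 23 [253.7 254.  258.7 259.7]|floor [253.5 319.7]
567 38 [252.6 252.7 278.2 279.9]|floor [252.9 278.6]
581 33 [251.5 251.7 312.6 312.8]|floor [246.9 285.3]
595 68 [250.2 250.5 311.8 312.9]|floor [249.8 308.7]
609 96 [249.1 249.1 311.1 311.4]|floor [228.4 306.9]
623 152 [248.7 249.2 310.2 310.4]|floor [248.8 309.8]
```

```bash
python3 -m jog '[{"rotation":[0,0,0],"translation":[0,0,15],"grip":29},{"rotation":[0,0,0],"translation":[0,0,50],"grip":29},{"rotation":[0,0,0],"translation":[0,0,85],"grip":29},{"rotation":[0,0,0],"translation":[-3,10,105],"grip":29},{"rotation":[0,0,0],"translation":[-12,40,105],"grip":29},{"rotation":[0,0,0],"translation":[-24,80,105],"grip":29},{"rotation":[0,0,0],"translation":[-36,120,105],"grip":29},{"rotation":[0,0,0],"translation":[-48,160,105],"grip":29},{"rotation":[0,0,0],"translation":[-61,200,105],"grip":29},{"rotation":[0,0,0],"translation":[-74,240,105],"grip":29},{"rotation":[0,0,0],"translation":[-86,280,105],"grip":29},{"rotation":[0,0,0],"translation":[-98,320,105],"grip":29},{"rotation":[0,0,0],"translation":[-108,350,105],"grip":29},{"rotation":[0,0,0],"translation":[-113,364,105],"grip":29},{"rotation":[0,0,0],"translation":[-114.5,369.5,105],"grip":29},{"rotation":[0,0,0],"translation":[-114.5,369.5,90],"grip":29},{"rotation":[0,0,0],"translation":[-114.5,369.5,70],"grip":29},{"rotation":[0,0,0],"translation":[-114.5,369.5,50],"grip":29},{"rotation":[0,0,0],"translation":[-114.5,369.5,38],"grip":29},{"rotation":[0,0,0],"translation":[-114.5,369.5,38],"grip":29}]' 30; python3 - <<'E'
from h import *
p,d=imaging.camera('scene');cv2.imwrite('pics/scene3.png',p[:,:,::-1])
E
```

```text
time: 17.4
ee_pos: [0.538, 0.2837, 0.0638]
tcp_rot: [-179.9, -0.2, 174.9]
wrist_force: [-0.1, -0.3, -0.8]
opening: 0.033
grasp_force: 30.1
```

View pics/scene3.png

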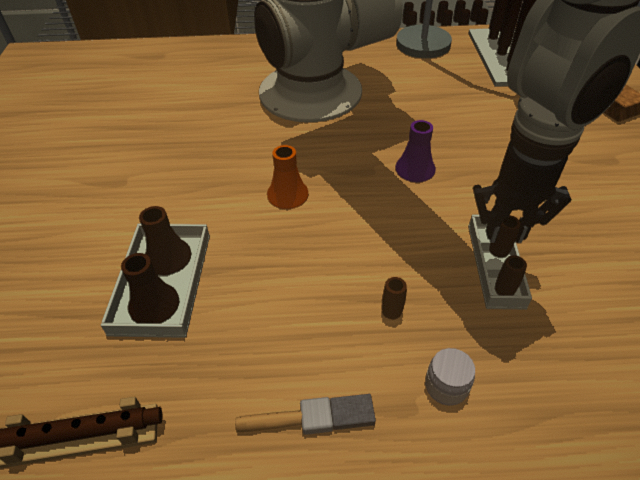

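Both bells stand upright in the left tray, and the barrel hangs over the middle pocket at (503,240). Next I lower it.

```bash
python3 -m jog '[{"rotation":[0,0,0],"translation":[0,0.5,-8],"grip":29},{"rotation":[0,0,0],"translation":[0,0.5,-16],"grip":29},{"rotation":[0,0,0],"translation":[0,0.5,-22],"grip":29},{"rotation":[0,0,0],"translation":[0,0.5,-26],"grip":29},{"rotation":[0,0,0],"translation":[0,0.5,-29],"grip":29},{"rotation":[0,0,0],"translation":[0,0.5,-31],"grip":29},{"rotation":[0,0,0],"translation":[0,0.5,-32],"grip":29},{"rotation":[0,0,0],"translation":[0,0.5,-32],"grip":29}]' 30; python3 -m jog '[{"rotation":[0,0,0],"translation":[0,0,-0.5],"grip":29},{"rotation":[0,0,0],"translation":[0,0,-1],"grip":29},{"rotation":[0,0,0],"translation":[0,0,-1],"grip":29}]' 30
```

```text
time: 18.25
ee_pos: [0.5388, 0.286, 0.0345]
tcp_rot: [180.0, 0.0, 175.0]
wrist_force: [-0.2, -0.1, -1.1]
opening: 0.0329
grasp_force: 30.1
time: 18.55
ee_pos: [0.5389, 0.286, 0.0344]
tcp_rot: [180.0, 0.1, 175.0]
wrist_force: [-2.2, -1.8, 7.7]
opening: 0.0329
grasp_force: 30.8
```

```bash
python3 -m jog '[{"rotation":[0,0,0],"translation":[0,0,0.5],"grip":34},{"rotation":[0,0,0],"translation":[0,0,0.5],"grip":38},{"rotation":[0,0,0],"translation":[0,0,0.5],"grip":46},{"rotation":[0,0,0],"translation":[0,0,0.5],"grip":55},{"rotation":[0,0,0],"translation":[0,0,0.5],"grip":55},{"rotation":[0,0,0],"translation":[0,0,15],"grip":55},{"rotation":[0,0,0],"translation":[0,0,50],"grip":65},{"rotation":[0,0,0],"translation":[0,0,90],"grip":70},{"rotation":[0,0,0],"translation":[5,-12,110],"grip":70},{"rotation":[0,0,0],"translation":[79,-182.5,110],"grip":70},{"rotation":[0,0,0],"translation":[79,-182.5,110],"grip":70},{"rotation":[0,0,0],"translation":[79,-182.5,110],"grip":70},{"rotation":[0,0,0],"translation":[79,-182.5,110],"grip":70},{"rotation":[0,0,0],"translation":[79,-182.5,110],"grip":70},{"rotation":[0,0,0],"translation":[79,-182.5,110],"grip":70},{"rotation":[0,0,0],"translation":[79,-182.5,110],"grip":70},{"rotation":[0,0,0],"translation":[79,-182.5,110],"grip":70}]' 30
```

```text
time: 20.25
ee_pos: [0.6174, 0.1046, 0.1438]
tcp_rot: [180.0, 0.0, 175.1]
wrist_force: [-0.8, 0.4, -0.2]
opening: 0.0699
grasp_force: 0.0
```

```bash
python3 -m jog '[{"rotation":[0,0,0],"translation":[0,0,-35],"grip":70},{"rotation":[0,0,0],"translation":[0,0,-70],"grip":70},{"rotation":[0,0,0],"translation":[0,0,-95],"grip":70},{"rotation":[0,0,0],"translation":[0,0,-109],"grip":70},{"rotation":[0,0,0],"translation":[0,0,-114],"grip":70},{"rotation":[0,0,0],"translation":[0,0,-114],"grip":70},{"rotation":[0,0,0],"translation":[0,0,-114],"grip":60},{"rotation":[0,0,0],"translation":[0,0,-114],"grip":50},{"rotation":[0,0,0],"translation":[0,0,-114],"grip":42},{"rotation":[0,0,0],"translation":[0,0,-114],"grip":37},{"rotation":[0,0,0],"translation":[0,0,-114],"grip":29},{"rotation":[0,0,0],"translation":[0,0,-114],"grip":29},{"rotation":[0,0,0],"translation":[0,0,-114],"grip":29},{"rotation":[0,0,0],"translation":[0,0,-114],"grip":29},{"rotation":[0,0,0],"translation":[0,0,-114],"grip":29}]' 30
```

```text
time: 21.75
ee_pos: [0.6181, 0.1034, 0.03]
tcp_rot: [180.0, 0.1, 175.0]
wrist_force: [-0.1, -0.5, 6.5]
opening: 0.033
grasp_force: 30.4
```

```bash
python3 -m jog '[{"rotation":[0,0,0],"translation":[0,0,15],"grip":29},{"rotation":[0,0,0],"translation":[0,0,50],"grip":29},{"rotation":[0,0,0],"translation":[0,0,85],"grip":29},{"rotation":[0,0,0],"translation":[-8,10,105],"grip":29},{"rotation":[0,0,0],"translation":[-25,34,105],"grip":29},{"rotation":[0,0,0],"translation":[-50,68,105],"grip":29},{"rotation":[0,0,0],"translation":[-75,102,105],"grip":29},{"rotation":[0,0,0],"translation":[-100,137,105],"grip":29},{"rotation":[0,0,0],"translation":[-122,167,105],"grip":29},{"rotation":[0,0,0],"translation":[-132,181,105],"grip":29},{"rotation":[0,0,0],"translation":[-136,186.5,105],"grip":29},{"rotation":[0,0,0],"translation":[-136,186.5,105],"grip":29},{"rotation":[0,0,0],"translation":[-136,186.5,90],"grip":29},{"rotation":[0,0,0],"translation":[-136,186.5,70],"grip":29},{"rotation":[0,0,0],"translation":[-136,186.5,50],"grip":29},{"rotation":[0,0,0],"translation":[-136,186.5,34],"grip":29},{"rotation":[0,0,0],"translation":[-136,186.5,22],"grip":29},{"rotation":[0,0,0],"translation":[-136,186.5,13],"grip":29},{"rotation":[0,0,0],"translation":[-136,186.5,9],"grip":29},{"rotation":[0,0,0],"translation":[-136,186.5,9],"grip":29}]' 30; python3 -m jog '[{"rotation":[0,0,0],"translation":[0,0,-1],"grip":29},{"rotation":[0,0,0],"translation":[0,0,-2],"grip":29},{"rotation":[0,0,0],"translation":[0,0,-3],"grip":29},{"rotation":[0,0,0],"translation":[0,0,-3],"grip":29}]' 30;  python3 -m jog '[{"rotation":[0,0,0],"translation":[0,0,-0.5],"grip":29},{"rotation":[0,0,0],"translation":[0,0,-1],"grip":29},{"rotation":[0,0,0],"translation":[0,0,-1],"grip":29}]' 30
```

```text
time: 23.75
ee_pos: [0.4817, 0.2896, 0.0379]
tcp_rot: [-180.0, -0.0, 175.0]
wrist_force: [0.9, 0.4, -0.7]
opening: 0.0331
grasp_force: 30.0
time: 24.15
ee_pos: [0.4817, 0.29, 0.0354]
tcp_rot: [180.0, 0.0, 175.0]
wrist_force: [-0.8, -0.5, -0.3]
opening: 0.0331
grasp_force: 30.0
time: 24.45
ee_pos: [0.4818, 0.29, 0.035]
tcp_rot: [180.0, 0.0, 175.0]
wrist_force: [-1.0, -1.6, 4.7]
opening: 0.0332
grasp_force: 30.5
```

```bash
python3 -m jog '[{"rotation":[0,0,0],"translation":[0,0,0.5],"grip":34},{"rotation":[0,0,0],"translation":[0,0,0.5],"grip":38},{"rotation":[0,0,0],"translation":[0,0,0.5],"grip":46},{"rotation":[0,0,0],"translation":[0,0,0.5],"grip":55},{"rotation":[0,0,0],"translation":[0,0,0.5],"grip":55},{"rotation":[0,0,0],"translation":[0,0,15],"grip":55},{"rotation":[0,0,0],"translation":[0,0,50],"grip":65},{"rotation":[0,0,0],"translation":[0,0,90],"grip":70},{"rotation":[0,0,0],"translation":[0,0,130],"grip":70},{"rotation":[0,0,0],"translation":[-100,30,190],"grip":70},{"rotation":[0,0,0],"translation":[-200,100,190],"grip":70},{"rotation":[0,0,0],"translation":[-250,150,190],"grip":70},{"rotation":[0,0,0],"translation":[-250,150,190],"grip":70},{"rotation":[0,0,0],"translation":[-250,150,190],"grip":70},{"rotation":[0,0,0],"translation":[-250,150,190],"grip":70},{"rotation":[0,0,0],"translation":[-250,150,190],"grip":70},{"rotation":[0,0,0],"translation":[-250,150,190],"grip":70}]' 30;python3 - <<'E'
from h import *
for n in('scene','side'):
    p,d=imaging.camera(n);cv2.imwrite(f'pics/{n}4.png',p[:,:,::-1])
E
```

```text
time: 26.15
ee_pos: [0.2307, 0.4405, 0.2254]
tcp_rot: [179.9, 0.0, 175.2]
wrist_force: [0.0, -0.1, 0.5]
opening: 0.0703
grasp_force: 0.0
```

View pics/scene4.png

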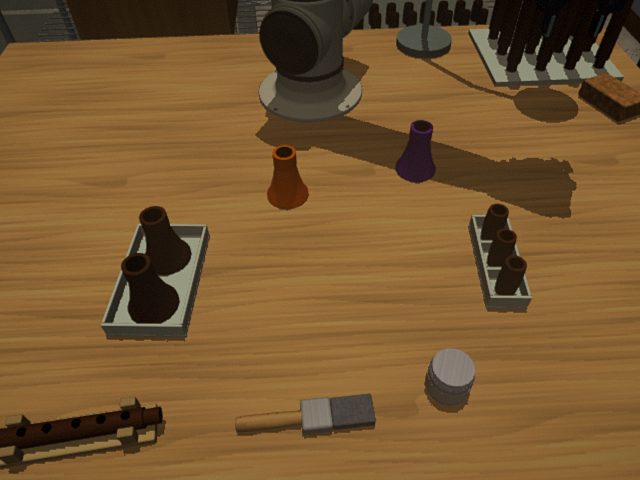

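View pics/side4.png

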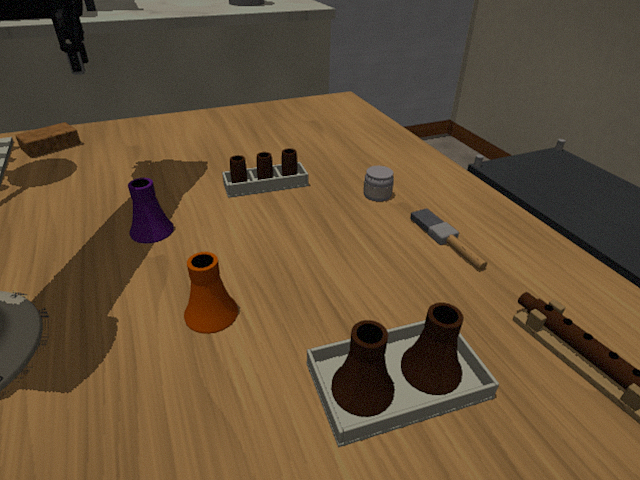

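The bells stand upright in the plain tray at scene (165,245) and (150,290). The three barrels stand in their pockets at (495,222), (503,247) and (511,275), and the tin and brush have not moved, so I hand in.

```bash
python3 -c "
from workcell import bot;print(bot.job_done())"
```

```text
the job is handed in; nothing more can be done
None
```

The job is handed in at about 26 s: both bells stand mouth down in the plain tray, both barrels are in the two empty pockets, and the third barrel, tin and brush look unmoved in the final pictures.

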